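Pull the sample tray out of the drying hood with the hook

ROBOT

A 6-joint arm with a two-finger parallel gripper is mounted at the origin on a cart in front of the work surface, level with it; the furniture and walls round the work are solid. World frame = base frame: x ahead of the robot, y to its left, z up, the work surface at z = 0. Lengths are in mm, angles in degrees, forces in N, time in s.
With the tool pointing down it reaches from about 275 to 975 mm from the base axis. Payload 8.4 kg.
Tool frame: the origin (TCP) lies at the very end of the fingers, on their centre line; the grasp point (between the pads) lies 19 mm behind it; y points along the fingers, z is the direction in which the jaws open and shut, and the axes are right-handed (so a half turn about y gives the same grasp; the last joint's range is limited). The gripper opens to 92 mm and grips with 3 to 60 N. Pads are 20 mm wide; open, the fingers measure 128 mm over their backs; the gripper's body (75 mm by 189 mm) begins 69 mm behind the grasp point.
Start: joints at [69.076, 20.225, 93.587, -0, 66.188, -0.138], TCP at [221.807, 584.32, 214.583] pointing down, gripper open.
Joint ranges: [-150.9, 150.9], [-52.94, 120.26], [3.33, 152.33], [-74.26, 254.26], [0, 154.13], [-172.89, 172.89]. Speed limits (degrees/s): [127.2, 127.2, 159.86, 180, 180, 180].

INTERFACE

Orientations are given as a 3x3 rotation matrix whose columns are the frame's x, y, z axes.
In Python, from workcell import env gives the robot as it stands. The module is installed in compiled form; this text tells all that it offers.
- The arm moves only by the tool step_arm, never from a script. Its arguments are lists of equal length, an entry for each row: "translation": the shift along the world's x, y, z in units of 40 mm (1.0 is 40 mm), a list of three; "twist": the turn, a rotation vector about the world's x, y, z in units of 6 degrees (1.0 is 6 degrees), a list of three. A call has 1 to 12 rows; each row is the pose to reach, as a shift and turn from the pose commanded when the call began; what a row does not reach only later rows make up. A row lasts 1/12 s, in which the tool goes at most 41.7 mm and 7.16 degrees, less where a joint would pass 70% of its speed; a pose out of reach is approached as far as the arm can. A call with a gripper value outside its range is refused whole. "gripper" is the opening, from 0 (shut) to 1 (fully open), set as the call begins (left out, the last holds). The fingers move at their own pace and stop on an object; "squeeze" is the grip in N (left out, the last holds). Time passes only in rows, so rows that repeat a pose let the fingers close. It gives the time, the measured TCP pose, the force and the opening at its end, in the units of the state.
- env.get_obs(): the state, without advancing time (a new reading comes with each control period).
- env.read_camera(name): name is "scene" or "top" or "wrist"; returns (picture, depth): 400x640x3 uint8, red, green, blue; 400x640 float32, mm along the optical axis (not along the pixel's ray), 0 where there is no reading.
- env.camera_info(name): a dict with "fx", "fy", "cx", "cy" (pixels), "pose" (4x4, takes a point from camera to world coordinates). Camera axes: x right, y up, looking along -z (the intrinsics and any distortion apply to the point x, -y, -z); pixel columns grow to the right and rows downward; lengths in mm; the calibration is good to about 2 mm. A picture is of the moment at which its call begins: read the wrist's pose just before it. camera_info takes no time and is no camera call; for the wrist camera it gives the pose at the moment of the call.
- env.hand_in(): hands the job in, once; it reports no verdict.
The state is a dict: "time_s": time; "joints": joint angles; "joint_velocities": joint speeds; "joint_torque": joint torques, N m; "eef_pos": TCP position; "tcp_rot": TCP orientation; "wrist_force": force on the tool from outside, world axes, zero at the start; "ft_torque": the same for the moment, N m; "grip_width": finger opening in mm.
Only numpy, scipy, OpenCV 4.12 (cv2) and the standard library are available. Lean on these libraries where they do the work, as an engineer would, in place of code of your own. Each camera call takes 0.05 s, during which the arm holds its last target.

TASK

Take the pull hook from its stand, drop its tip into the steel ring at the front of the blue sample tray and drag the tray along the worktop out of the clear hood until the tray itself stands wholly inside the yellow taped outline (its ring may stick out through the gap), with the flask and the bottle still standing in it. Move the tray only with the hook, never touching it with the gripper, and do not lift it. Then lay the hook back in both saddles of its stand, tip downward, and let go; leave everything else where it is.

Things in the scene. Friction and masses are not known exactly. Their poses are not given: they have to be found in the camera images.
- hook_grip (a point): Middle of the handle of the pull hook (a loose hand tool, 140 g). Handle: orange bar with black grip inlays, 120 long (tool x) x 18 wide (tool y, the way to pinch it) x 24 high. From its front end an 8 mm steel rod runs on along tool +x, then bends straight down (tool -z) 145 mm ahead of this point. Tool z is up. At the start it lies level in its stand, tip hanging clear at about z = 27 mm.
- hook_tip (a point): Lowest point of the hook's down-turned tip, an 8 mm thick round pin: at (+145, 0, -45) mm from hook_grip in the tool's axes; the pin stands 40 mm below the underside of the rod.
- ring (a point): Centre of the flat-lying steel pull ring of the tray: hole 31 mm across, bar 7 mm thick, its middle plane 20 mm above the worktop. It lies 90 mm in front of the tray's centre (tray -x) and 17 to 25 mm in front of the mouth of the hood. Axes as the tray's: -x is the way to pull, +x points into the hood, z up.
- tray: Blue open tray, 120 x 120 x 28 mm, about 0.35 kg (with its load about 0.55 kg; drag 3 to 8 N), loose on the worktop; origin at the centre of its underside; -x is its front, where the ring is. A hook drawing it straight along the hood's -x draws it straight out.
- hood: Clear low box with white edges, fixed: 150 deep (x from -65, its open mouth, to +85) x 154 wide over the frame x 137 mm high, floorless; origin on the worktop, where the tray's centre stands at first to within 10 mm; opens to its -x. The inside is 132 mm wide.
- outline: Yellow tape outline on the worktop, paint-thin, in line with the hood and in front of its mouth: inner size 170 x 170 mm, origin at its centre, axes parallel to the hood's; its -x side (away from the hood) has a 60 mm gap for the ring. Tray centre here = tray wholly inside with 25 mm to spare all round.
- stand_seat (a point): Where hook_grip lies when the hook is in its stand (72 mm up). The fixed grey stand has two flared saddles, each 8 mm thick, at x = +44 and -44 mm, with floors 60 mm above the worktop on which the handle's underside rests, 26 mm wide at the bottom between outward-leaning lips that rise 20 mm and stand 50 mm apart at the top; the base plate is 130 x 80 x 10 mm. The hook lies along the stand's x, its tip to +x.
- flask: Small conical glass flask standing in the tray, 51 mm across, 85 mm high; origin at the centre of its underside.
- bottle: Amber bottle with black cap standing in the tray beside the flask, 44 mm across, 101 mm high; origin at the centre of its underside.
- beaker: Empty glass beaker, 72 x 94 mm high, at the back; bystander, leave it alone; origin at the centre of its underside.
- conical: Conical glass flask, 67 x 114 mm high, at the back; bystander, leave it alone; origin at the centre of its underside.
- timer: White lab timer, 70 x 62 x 18 mm, near the front edge at the left; bystander, leave it alone; origin at the centre of its underside.
- tape: Roll of tape, 68 mm across, 19 mm high, near the front edge; bystander, leave it alone; origin at the centre of its underside.
- petri: Petri dish, 69 mm across, 16 mm high, near the front edge; bystander, leave it alone; origin at the centre of its underside.
- amber: Amber reagent bottle, 52 x 116 mm high, at the back right; bystander, leave it alone; origin at the centre of its underside.
Not all that is in view belongs to the job. What is shaped like the part that bears stand_seat but pink is not meant.

How it is judged:
By the outcome, as a careful person would: the job done as asked, in the order asked, and still so for the second after the job is handed in, with the robot touching nothing.
It also fails if it takes over 61 s, if anything falls off the work surface, if the arm or the gripper's body presses on something with over 40 N, if the wrist force passes 120 N, or if a joint passes its speed limit or range.

## Working session

There is one attempt and no reset: what is moved stays moved. The work goes in short steps, Python scripts to look and compute and a tool call to move; the robot and the scene stay as the last step left them, time stands still between calls to the robot, and variables do not carry over. Pictures are saved under pics/ and viewed, and the job is handed in when it is done.

Besides the shell and the picture viewer there is one more tool, called as name(argument=value, ...) on one line, values as JSON. step_arm: Moves the arm, as the interface text tells. Its arguments: {"type":"object","properties":{"translation":{"type":"array","items":{"type":"array","items":{"type":"number"}}},"twist":{"type":"array","items":{"type":"array","items":{"type":"number"}}},"gripper":{"type":"number"},"squeeze":{"type":"number"}},"required":["translation","twist"]}

```bash
mkdir -p pics
python3 - <<'E'
from workcell import env
import cv2, numpy as np
o=env.get_obs(); print(o)
for n in ("scene","top","wrist"):
    i=env.camera_info(n); print(n,i)
    p,d=env.read_camera(n)
    cv2.imwrite(f"pics/{n}0.png",p[:,:,::-1]); np.save(f"{n}0.npy",d)
E
```

```text
{'time_s': 0.0, 'joints': array([ 6.90750457e+01,  2.02618037e+01,  9.36273506e+01,  2.37335746e-03,
        6.61864139e+01, -1.36172426e-01]), 'joint_velocities': array([-0.02141204,  0.03442138,  0.02912442,  0.14565098,  0.097551  ,
        0.08339829]), 'joint_torque': array([ 2.18386272e-04, -5.93843973e+01, -3.34209788e+01,  6.97506708e-02,
        2.33246101e-02, -1.28567890e-04]), 'eef_pos': array([221.63310828, 583.88020901, 213.88401105]), 'tcp_rot': array([[ 9.34889231e-01, -5.06440423e-04,  3.54939249e-01],
       [-3.54939607e-01, -1.21839602e-03,  9.34888437e-01],
       [-4.10087265e-05, -9.99999130e-01, -1.31882109e-03]]), 'wrist_force': array([ 0.56219241,  0.013942  , -0.51011928]), 'ft_torque': array([ 0.016176  , -0.02832286, -0.04709296]), 'grip_width': 91.67460021175506}
scene {'fx': 383.0544440671522, 'fy': 383.0544440671522, 'cx': 320.3521492214816, 'cy': 207.56708343302114, 'pose': array([[ 6.45730763e-01,  3.32965635e-01, -6.87143120e-01,
        -2.12405611e+02],
       [-7.63420672e-01,  2.64021460e-01, -5.89475654e-01,
        -7.06058877e+02],
       [-1
[... 376 characters left out ...]
954337e-01, -9.52250776e-03,  8.03822013e-04,
         1.23830656e+00],
       [-1.01680221e-03,  1.89654734e-01,  9.81850318e-01,
         1.45608793e+03],
       [ 0.00000000e+00,  0.00000000e+00,  0.00000000e+00,
         1.00000000e+00]])}
wrist {'fx': 346.9385275080654, 'fy': 346.9385275080654, 'cx': 317.6170673890569, 'cy': 195.0883610973268, 'pose': array([[ 3.54041518e-01, -8.96719779e-01, -2.65609191e-01,
         1.46098026e+02],
       [ 9.35229191e-01,  3.39164902e-01,  1.01555545e-01,
         6.11533337e+02],
       [-9.81551037e-04, -2.84360348e-01,  9.58716970e-01,
         3.84452367e+02],
       [ 0.00000000e+00,  0.00000000e+00,  0.00000000e+00,
         1.00000000e+00]])}
```

View pics/scene0.png

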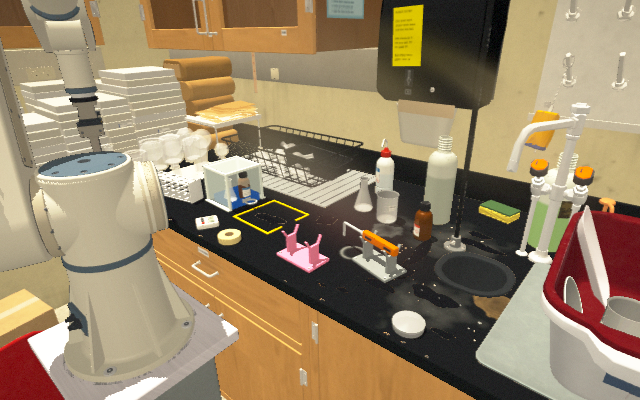

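View pics/top0.png

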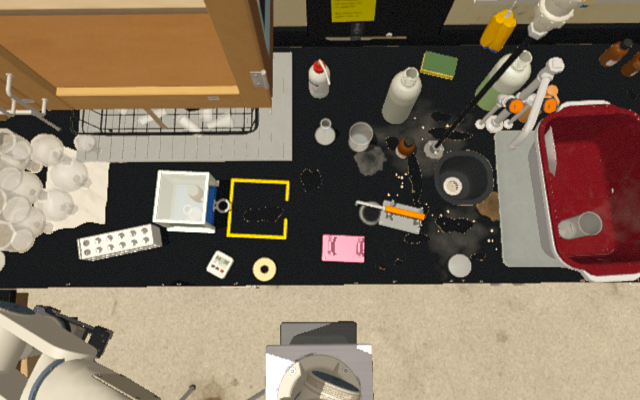

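View pics/wrist0.png

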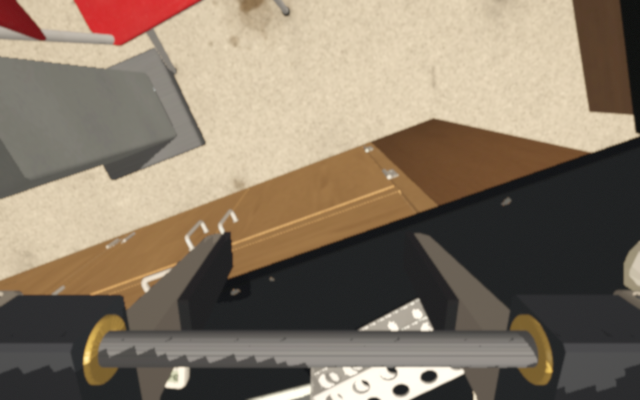

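The hood with the tray is at the left, at top pixel (185,200), with the ring at (222,206). The yellow outline is at (258,208), and its gap faces right. The hook lies in the grey stand at about (400,212) with its tip to the left; the pink stand is the decoy.

```bash
cat > h.py <<'E'
from workcell import env
import cv2, numpy as np
def ray(info,u,v):
    d=np.stack([(np.asarray(u,float)-info['cx'])/info['fx'],-(np.asarray(v,float)-info['cy'])/info['fy'],-np.ones_like(np.asarray(u,float))],-1)
    P=info['pose']; return P[:3,3],d@P[:3,:3].T
def onz(info,u,v,z):
    o,d=ray(info,u,v); t=(z-o[2])/d[...,2]; return o+t[...,None]*d
def pts(info,dep):
    v,u=np.mgrid[:400,:640]; o,d=ray(info,u,v); return o+dep[...,None]*d
E
python3 - <<'E'
from h import *
p=cv2.imread('pics/top0.png'); d=np.load('top0.npy'); I=env.camera_info('top')
hsv=cv2.cvtColor(p,cv2.COLOR_BGR2HSV); W=pts(I,d)
print('table z', W[180:230:8,330,2])
def m(lo,hi,x0,x1,y0,y1):
    k=cv2.inRange(hsv,lo,hi); r=np.zeros_like(k); r[y0:y1,x0:x1]=k[y0:y1,x0:x1]; return r
y=m((22,150,120),(35,255,255),215,300,165,250)
v,u=np.nonzero(y); Q=onz(I,u,v,0)
r=cv2.minAreaRect(Q[:,:2].astype(np.float32)); print('outline',r, len(u))
o=m((8,150,120),(20,255,255),360,440,190,235); v,u=np.nonzero(o); Q=onz(I,u,v,84.); print('handle',cv2.minAreaRect(Q[:,:2].astype(np.float32)),len(u)); print('depth z',np.median(W[v,u,2]))
b=m((95,120,50),(130,255,255),150,235,160,240); v,u=np.nonzero(b); Q=onz(I,u,v,28.); print('blue',cv2.minAreaRect(Q[:,:2].astype(np.float32)),len(u), u.min(),u.max(),v.min(),v.max())
big=cv2.resize(p[165:250,140:300],None,fx=5,fy=5,interpolation=cv2.INTER_CUBIC);cv2.imwrite('pics/a.png',big)
big=cv2.resize(p[180:250,340:440],None,fx=7,fy=7,interpolation=cv2.INTER_CUBIC);cv2.imwrite('pics/b.png',big)
s=cv2.imread('pics/scene0.png');cv2.imwrite('pics/c.png',cv2.resize(s[150:290,190:420],None,fx=3.4,fy=3.4,interpolation=cv2.INTER_CUBIC))
E
```

```text
table z [-7.86895614 -1.83835942  2.46580379  3.64163984  5.2104989  -2.71046628
 -1.26397999]
outline ((568.0277709960938, 186.13441467285156), (190.34385681152344, 191.25575256347656), 86.8838882446289) 806
handle ((534.7548217773438, -262.7730407714844), (118.5338134765625, 20.77066421508789), 77.1942138671875) 254
depth z 83.45251898236017
blue ((574.5546264648438, 329.2332763671875), (24.142520904541016, 119.97245025634766), 86.548095703125) 257 206 216 186 224
```

View pics/a.png

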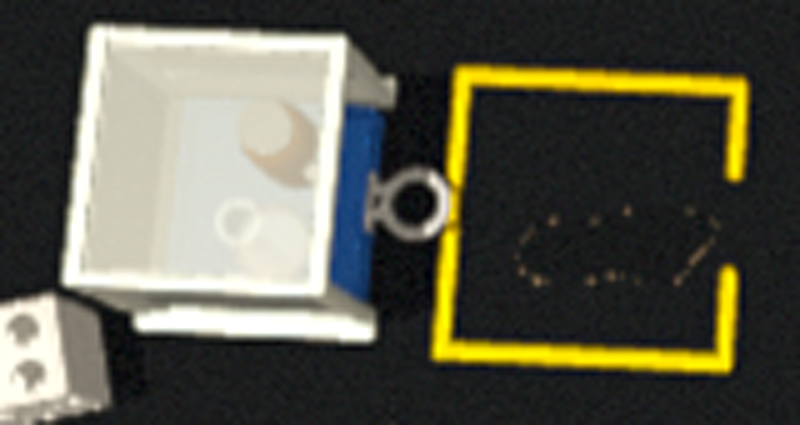

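View pics/b.png

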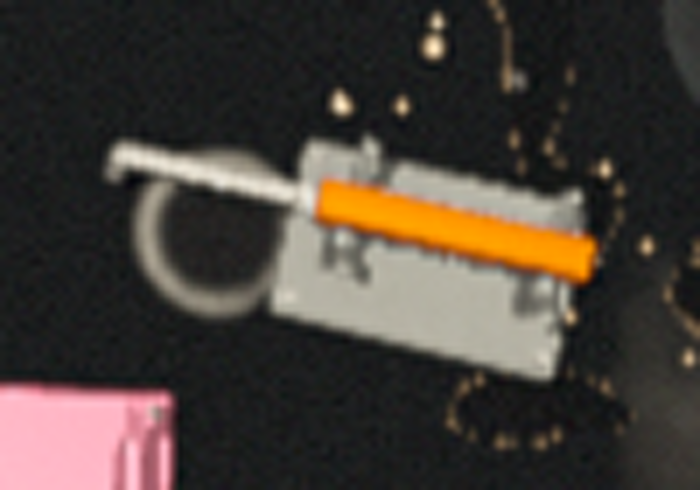

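View pics/c.png

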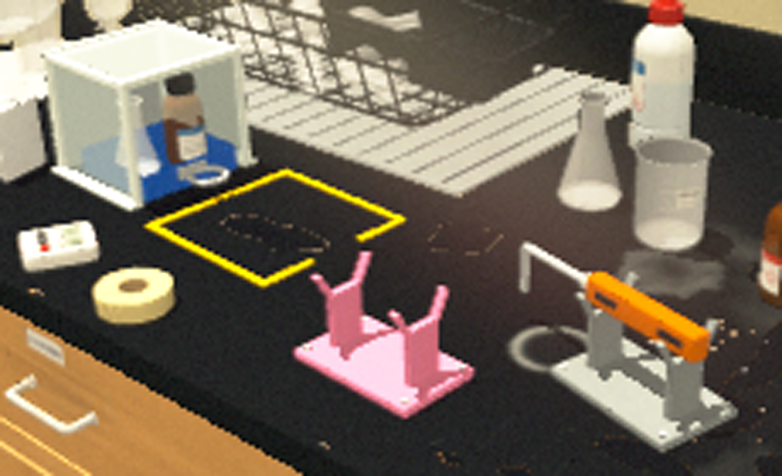

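Run:
```python
from h import *
p=cv2.imread('pics/top0.png'); d=np.load('top0.npy'); I=env.camera_info('top'); W=pts(I,d)
print('ring',onz(I,222.8,205.6,20.))
g=cv2.cvtColor(p,cv2.COLOR_BGR2GRAY); 
k=np.zeros((400,640),np.uint8); k[196:216,215:232]=(g[196:216,215:232]>75)
n,l=cv2.connectedComponents(1-k[196:216,215:232]); 
for i in range(1,n):
    v,u=np.nonzero(l==i); print(i,len(u),u.mean()+215,v.mean()+196, l[0,0])
hsv=cv2.cvtColor(p,cv2.COLOR_BGR2HSV)
o=cv2.inRange(hsv,(8,150,120),(20,255,255)); o[:190]=0;o[235:]=0;o[:,:360]=0;o[:,440:]=0
v,u=np.nonzero(o); Z=W[v,u]; s=abs(Z[:,2]-84)<5; print('handle pts',s.sum(),cv2.minAreaRect(Z[s][:,:2].astype(np.float32)))
# tip bend & rod
for nm,u,v,z in [('bend',340+118/7,180+155/7,77),('handlefront',340+318/7,180+198/7,84),('handleback',340+592/7,180+258/7,84)]: print(nm,onz(I,u,v,float(z)))
for c in [(322,235),(364,236),(364,262),(322,262)]: print('pink',onz(I,*map(float,c),10.))
# stand base corners from crop
for c in [(305,142),(580,192),(553,380),(272,310)]: print('stand',onz(I,340+c[0]/7,180+c[1]/7,10.))
print('tape',onz(I,264.,268.,19.),'timer',onz(I,220.,264.,18.))
# scene cross-check: handle and ring
J=env.camera_info('scene'); s=cv2.imread('pics/scene0.png')
print('ring scene',onz(J,190+210/3.4,150+173/3.4,20.))
hs=cv2.cvtColor(s,cv2.COLOR_BGR2HSV); o=cv2.inRange(hs,(8,150,120),(20,255,255)); o[:225]=0;o[262:]=0;o[:,:355]=0;o[:,405:]=0
v,u=np.nonzero(o); WS=pts(J,np.load('scene0.npy'))[v,u]; t=WS[abs(WS[:,2]-84)<3]; print('scene handle top',len(t),cv2.minAreaRect(t[:,:2].astype(np.float32)))
for c in [(265,285),(403,220),(288,172),(150,226)]: print('outline outer corner scene',onz(J,190+c[0]/3.4,150+c[1]/3.4,0.))
```

```text
ring [573.22805512 293.74930751  20.        ]
1 52 220.67307692307693 197.51923076923077 1
2 64 222.265625 205.125 1
3 2 215.0 204.5 1
4 55 220.03636363636363 213.12727272727273 1
handle pts 212 ((535.9063110351562, -263.2911071777344), (116.90800476074219, 19.018274307250977), 75.53414154052734)
bend [ 569.2177055  -121.62884648   77.        ]
handlefront [ 548.33477268 -205.95349956   84.        ]
handleback [ 521.26586434 -321.5922604    84.        ]
pink [478.84670817 -16.22587988  10.        ]
pink [ 474.45574216 -147.06697944   10.        ]
pink [ 393.94761909 -144.74416197   10.        ]
pink [395.18655535 -15.2422926   10.        ]
stand [ 587.27404136 -212.22152751   10.        ]
stand [ 563.12544602 -335.20965643   10.        ]
stand [ 478.17332368 -318.693298     10.        ]
stand [ 510.84160075 -194.64356723   10.        ]
tape [378.08251745 162.40568578  19.        ] timer [391.57976891 297.52990884  18.        ]
ring scene [579.03750073 295.73405646  20.        ]
scene handle top 150 ((536.0220947265625, -264.09771728515625), (120.99629211425781, 19.806547164916992), 75.57215881347656)
outline outer corner scene [473.100479    98.30305189   0.        ]
outline outer corner scene [652.0834616  89.2587951   0.       ]
outline outer corner scene [662.32516042 266.60646199   0.        ]
outline outer corner scene [483.99555731 278.75348775   0.        ]
```

step_arm(translation=[[0.3,-0.9,0],[0.65,-1.77,0],[0.98,-2.65,0],[1.3,-3.53,0],[1.63,-4.42,0],[1.96,-5.3,0],[2.29,-6.18,0],[2.6,-7.07,0],[2.94,-7.95,0],[3.27,-8.83,0],[3.6,-9.72,0],[3.92,-10.6,0]], twist=[[0,0,-0.6],[0,0,-1.2],[0,0,-1.8],[0,0,-2.4],[0,0,-3.0],[0,0,-3.6],[0,0,-4.2],[0,0,-4.8],[0,0,-5.4],[0,0,-6.0],[0,0,-6.6],[0,0,-7.0]], gripper=1.0)

```text
time_s: 1.15
eef_pos: [378.7, 158.6, 214.7]
tcp_rot: [[0.455, 0.0, 0.891], [-0.891, 0.0, 0.455], [0.0, -1.0, 0.0]]
wrist_force: [-0.2, -0.1, 0.4]
grip_width: 91.6
```

step_arm(translation=[[0.33,-0.88,0],[0.65,-1.77,0],[0.98,-2.65,0],[1.3,-3.53,0],[1.63,-4.42,0],[1.96,-5.3,0],[2.29,-6.18,0],[2.6,-7.07,0],[2.94,-7.95,0],[3.27,-8.83,0],[3.6,-9.72,0],[3.92,-10.59,-0.1]], twist=[[0,0,-0.6],[0,0,-1.2],[0,0,-1.8],[0,0,-2.4],[0,0,-3.0],[0,0,-3.6],[0,0,-4.2],[0,0,-4.8],[0,0,-5.4],[0,0,-6.0],[0,0,-6.6],[0,0,-6.78]])

```text
time_s: 2.15
eef_pos: [536.0, -265.5, 211.0]
tcp_rot: [[-0.237, 0.001, 0.972], [-0.972, -0.0, -0.237], [0.0, -1.0, 0.001]]
wrist_force: [0.5, -0.4, 0.4]
grip_width: 92.1
```

Run:
```python
from h import *
I=env.camera_info('wrist'); p,d=env.read_camera('wrist'); p=p[:,:,::-1].copy(); cv2.imwrite('pics/w1.png',p)
W=pts(I,d); hsv=cv2.cvtColor(p,cv2.COLOR_BGR2HSV); o=cv2.inRange(hsv,(8,150,100),(20,255,255))
v,u=np.nonzero(o); Z=W[v,u]; s=abs(Z[:,2]-84)<3; print(len(u),s.sum(),np.median(Z[:,2])); print(cv2.minAreaRect(Z[s][:,:2].astype(np.float32)), env.get_obs()['eef_pos'])
```

```text
5930 3103 84.97032789870542
((643.254150390625, -289.33544921875), (117.90850830078125, 234.85421752929688), 75.9445571899414) [ 537.93542587 -270.81269536  209.9285267 ]
```

View pics/w1.png

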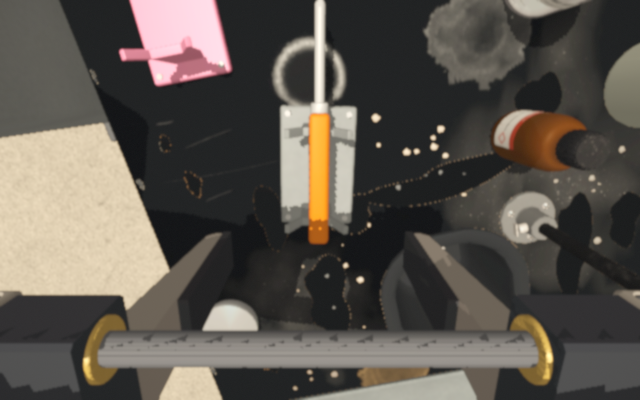

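The wrist view shows the handle upright in the picture, at u about 319 and v 110–243, between the fingers.

Run:
```python
from h import *
for k in range(3):
    I=env.camera_info('wrist'); e=env.get_obs()['eef_pos']; p,d=env.read_camera('wrist'); p=p[:,:,::-1].copy()
    W=pts(I,d); hsv=cv2.cvtColor(p,cv2.COLOR_BGR2HSV); o=cv2.inRange(hsv,(8,150,100),(20,255,255)); o[:,:290]=0;o[:,350:]=0
    v,u=np.nonzero(o); Z=W[v,u]; s=abs(Z[:,2]-84)<3
    Q=onz(I,u,v,84.); print(cv2.minAreaRect(Q[:,:2].astype(np.float32)), cv2.minAreaRect(Z[s][:,:2].astype(np.float32)), e)
```

```text
((537.5462646484375, -262.9748840332031), (117.85187530517578, 17.5349063873291), 76.01372528076172) ((537.6604614257812, -262.8577575683594), (117.52002716064453, 17.638357162475586), 75.9012222290039) [ 537.93542587 -270.81269536  209.9285267 ]
((537.3802490234375, -262.70123291015625), (118.27855682373047, 18.419200897216797), 76.28887176513672) ((537.8975219726562, -262.6086730957031), (117.69214630126953, 17.047182083129883), 75.9181900024414) [ 536.56847869 -267.74615261  209.70640225]
((537.6362915039062, -262.702392578125), (117.87677001953125, 18.4135799407959), 76.0230712890625) ((537.7259521484375, -263.1649169921875), (118.5774154663086, 17.169857025146484), 76.07077026367188) [ 535.46186684 -265.34277998  209.61202497]
```

step_arm(translation=[[0.02,0,-0.6],[0.04,0,-1.3],[0.04,0,-2.0],[0.04,0,-2.5],[0.04,0,-2.9],[0.04,0,-3.3],[0.04,0,-3.6],[0.04,0,-3.8],[0.04,0,-3.94],[0.04,0,-3.94],[0.04,0,-3.94]], twist=[[0,0,0],[0,0,-0.08],[0,0,-0.08],[0,0,-0.08],[0,0,-0.08],[0,0,-0.08],[0,0,-0.08],[0,0,-0.08],[0,0,-0.08],[0,0,-0.08],[0,0,-0.08]])

```text
time_s: 3.27
eef_pos: [537.2, -263.2, 53.4]
tcp_rot: [[-0.241, 0.0, 0.971], [-0.971, -0.0, -0.241], [0.0, -1.0, 0.0]]
wrist_force: [0.1, -0.2, 0.4]
grip_width: 92.1
```

step_arm(translation=[[0,0,0],[0,0,0],[0,0,0],[0,0,0],[0,0,0],[0,0,0],[0,0,0],[0,0,0],[0,0,0]], twist=[[0,0,0],[0,0,0],[0,0,0],[0,0,0],[0,0,0],[0,0,0],[0,0,0],[0,0,0],[0,0,0]], gripper=0.0, squeeze=50)

```text
time_s: 4.02
eef_pos: [537.0, -263.3, 52.9]
tcp_rot: [[-0.241, -0.0, 0.971], [-0.971, 0.0, -0.241], [0.0, -1.0, -0.0]]
wrist_force: [0.4, 0.9, 0.1]
grip_width: 33.7
```

step_arm(translation=[[0,0,0],[0,0,0],[0,0,0],[0,0,0],[0,0,0],[0,0,0]], twist=[[0,0,0],[0,0,0],[0,0,0],[0,0,0],[0,0,0],[0,0,0]])

```text
time_s: 4.52
eef_pos: [537.0, -263.3, 53.0]
tcp_rot: [[-0.241, -0.0, 0.971], [-0.971, -0.0, -0.241], [0.0, -1.0, -0.0]]
wrist_force: [0.7, 0.9, -0.2]
grip_width: 17.1
```

step_arm(translation=[[0,0,0.15],[0,0,0.4],[0,0,0.8],[0,0,1.2],[0,0,1.6],[0,0,1.9],[0,0,2.0],[0,0,2.0],[0,0,2.0]], twist=[[0,0,0],[0,0,0],[0,0,0],[0,0,0],[0,0,0],[0,0,0],[0,0,0],[0,0,0],[0,0,0]])

```text
time_s: 5.27
eef_pos: [536.8, -263.2, 132.9]
tcp_rot: [[-0.241, 0.0, 0.971], [-0.971, 0.0, -0.241], [-0.0, -1.0, 0.0]]
wrist_force: [0.0, -0.1, -2.5]
grip_width: 17.6
```

step_arm(translation=[[0.03,0.3,0],[0.09,1.0,0],[0.16,1.9,0],[0.24,2.8,0],[0.32,3.7,0],[0.4,4.6,0],[0.48,5.5,0],[0.56,6.4,0],[0.64,7.3,0],[0.71,8.1,0],[0.75,8.7,0],[0.75,9.0,0]], twist=[[0,0,0],[0,0,0.1],[0,0,0.3],[0,0,0.5],[0,0,0.7],[0,0,0.9],[0,0,1.1],[0,0,1.3],[0,0,1.5],[0,0,1.7],[0,0,1.82],[0,0,1.82]])

```text
time_s: 6.27
eef_pos: [566.1, 100.2, 132.0]
tcp_rot: [[-0.05, -0.001, 0.999], [-0.999, 0.001, -0.05], [-0.0, -1.0, -0.002]]
wrist_force: [-0.5, -0.7, -1.7]
grip_width: 17.8
```

step_arm(translation=[[0,0.3,0],[0,0.8,0],[0,1.1,0],[0,1.3,0],[0,1.3,-0.3],[0,1.3,-0.7],[0,1.3,-1.0],[0,1.3,-1.2],[0,1.3,-1.2],[0,1.3,-1.2]], twist=[[0,0,0],[0,0,0],[0,0,0],[0,0,0],[0,0,0],[0,0,0],[0,0,0],[0,0,0],[0,0,0],[0,0,0]])

```text
time_s: 7.1
eef_pos: [566.6, 148.1, 84.3]
tcp_rot: [[-0.053, -0.001, 0.999], [-0.999, -0.0, -0.053], [0.001, -1.0, -0.001]]
wrist_force: [0.1, 0.8, -0.5]
grip_width: 17.3
```

Run:
```python
from h import *
o=env.get_obs(); print(o['eef_pos'],o['tcp_rot'],o['grip_width'],o['wrist_force'])
for n in ('top','wrist','scene'):
    p,d=env.read_camera(n); cv2.imwrite(f'pics/{n}2.png',p[:,:,::-1]); np.save(f'{n}2.npy',d)
I=env.camera_info('top');p=cv2.imread('pics/top2.png')
cv2.imwrite('pics/top2c.png',cv2.resize(p[165:250,140:300],None,fx=5,fy=5,interpolation=cv2.INTER_CUBIC))
p=cv2.imread('pics/scene2.png')
cv2.imwrite('pics/scene2c.png',cv2.resize(p[130:250,170:330],None,fx=4.8,fy=4.8,interpolation=cv2.INTER_CUBIC))
```

```text
[566.62567027 148.07894801  84.28048251] [[-5.34357064e-02 -1.43518046e-03  9.98570261e-01]
 [-9.98571153e-01 -4.51743261e-04 -5.34364034e-02]
 [ 5.27788268e-04 -9.99998868e-01 -1.40899058e-03]] 17.273310118645316 [ 0.13279998  0.76817119 -0.52856916]
```

View pics/top2c.png

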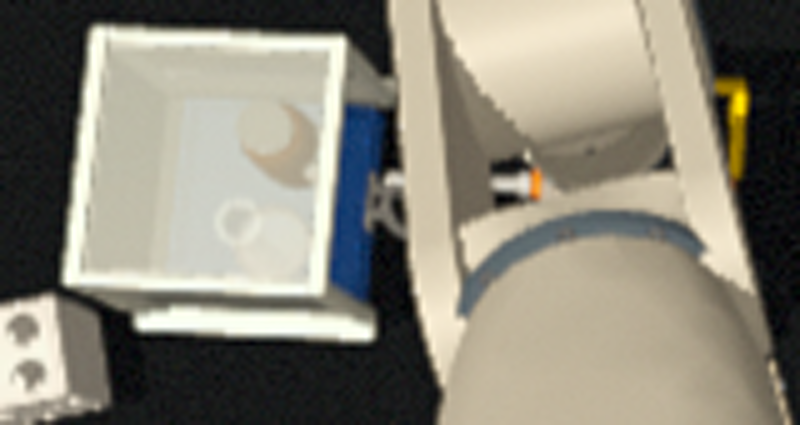

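View pics/wrist2.png

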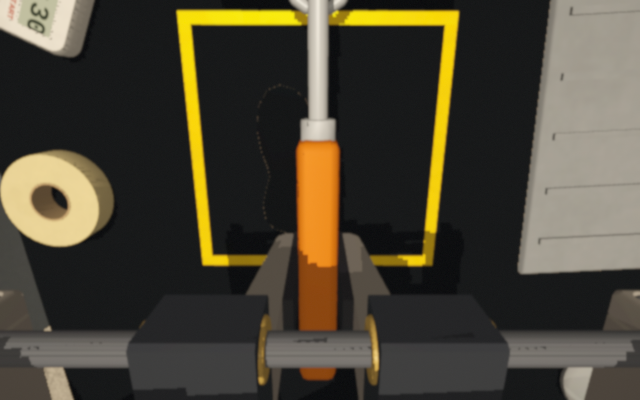

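View pics/scene2c.png

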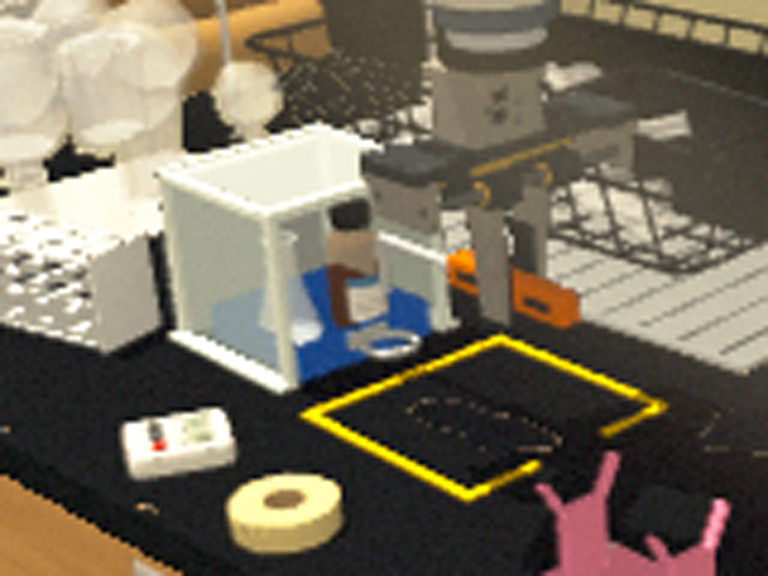

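Run:
```python
from h import *
I=env.camera_info('top')
for u in (384,396): print(onz(I,140+u/5,165+182/5,106.))
print(onz(I,222.27+.3,205.4,20.))
p=cv2.imread('pics/top2.png')
cv2.imwrite('pics/top2d.png',cv2.resize(p[190:220,205:255],None,fx=15,fy=15,interpolation=cv2.INTER_CUBIC))
p=cv2.imread('pics/wrist2.png')
cv2.imwrite('pics/wr2d.png',cv2.resize(p[0:60,270:370],None,fx=8,fy=8,interpolation=cv2.INTER_CUBIC))
J=env.camera_info('wrist')
for u,v in [(290.,5.),(346.,5.)]: print(onz(J,u,v,20.))
print(onz(J,np.array([310.,328.]),np.array([5.,5.]),105.))
```

```text
[569.87912466 294.30891711 106.        ]
[569.8103813  287.22257781 106.        ]
[573.87293577 294.48871249  20.        ]
[557.37883541 279.79310312  20.        ]
[591.53777408 278.01803333  20.        ]
[[570.16432531 260.65972146 105.        ]
 [577.19181009 260.2945381  105.        ]]
```

View pics/top2d.png

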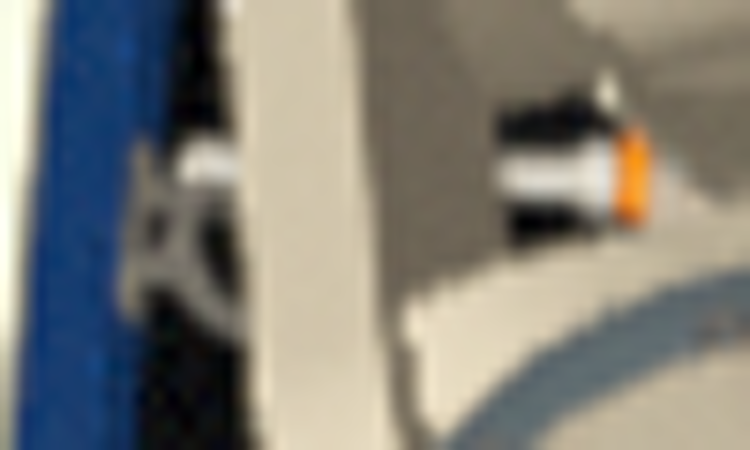

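View pics/wr2d.png

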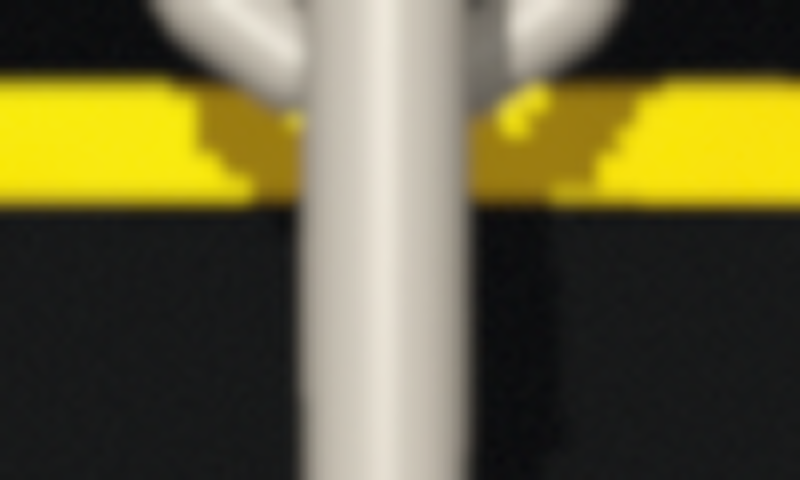

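step_arm(translation=[[0,0.03,-0.1],[0,0.05,-0.3],[0,0.05,-0.5],[0,0.05,-0.7],[0,0.05,-0.8],[0,0.05,-0.9],[0,0.05,-0.95],[0,0.05,-0.95]], twist=[[0,0,0],[0,0,0],[0,0,0],[0,0,0],[0,0,0],[0,0,0],[0,0,0],[0,0,0]])

```text
time_s: 7.92
eef_pos: [566.7, 150.6, 46.4]
tcp_rot: [[-0.053, -0.001, 0.999], [-0.999, -0.0, -0.053], [0.0, -1.0, -0.001]]
wrist_force: [-0.1, 0.1, -0.7]
grip_width: 17.5
```

step_arm(translation=[[0,0,-0.1],[0,0,-0.2],[0,0,-0.28],[0,0,-0.32],[0,0,-0.32]], twist=[[0,0,0],[0,0,0],[0,0,0],[0,0,0],[0,0,0]])

```text
time_s: 8.33
eef_pos: [566.7, 150.6, 33.7]
tcp_rot: [[-0.053, -0.001, 0.999], [-0.999, -0.0, -0.053], [0.0, -1.0, -0.001]]
wrist_force: [0.2, 0.1, -1.6]
grip_width: 17.9
```

Run:
```python
from h import *
o=env.get_obs(); print(o['eef_pos'],o['grip_width'],o['wrist_force'])
for n in ('top','wrist','scene'):
    p,d=env.read_camera(n); cv2.imwrite(f'pics/{n}3.png',p[:,:,::-1])
p=cv2.imread('pics/top3.png')
a=cv2.resize(p[190:220,205:255],None,fx=15,fy=15,interpolation=cv2.INTER_CUBIC)[:,:400]
p=cv2.imread('pics/scene3.png')
b=cv2.resize(p[160:235,200:300],None,fx=6,fy=6,interpolation=cv2.INTER_CUBIC)[:,:400]
p=cv2.imread('pics/wrist3.png')
cv2.imwrite('pics/m3.png',np.hstack([a[:450],b[:450,:350]])) ; cv2.imwrite('pics/wr3.png',cv2.resize(p[0:60,270:370],None,fx=8,fy=8,interpolation=cv2.INTER_CUBIC))
```

```text
[566.70921833 150.64586453  33.72467734] 17.86640724617249 [ 0.19017952  0.11920587 -1.55539867]
```

View pics/m3.png

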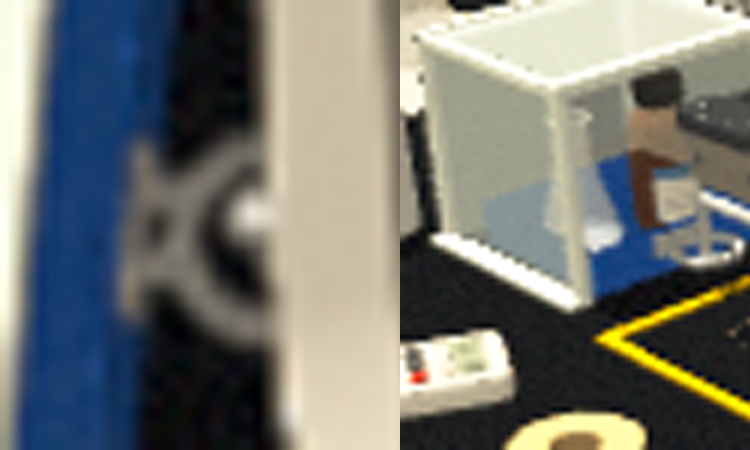

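View pics/wr3.png

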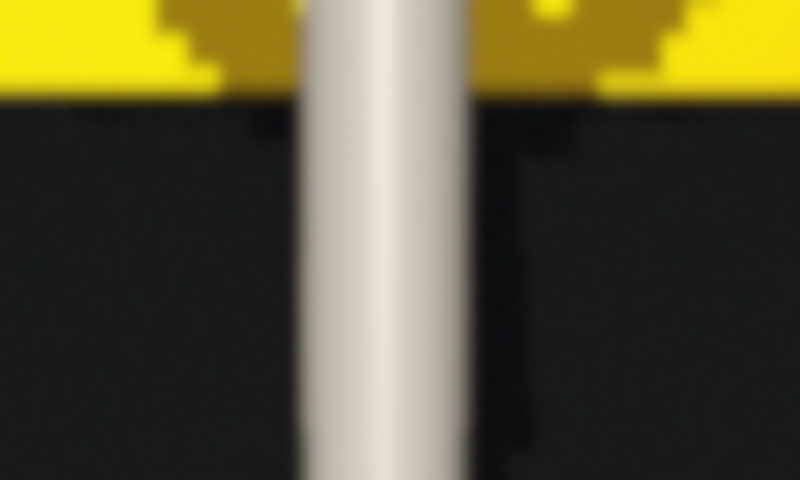

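step_arm(translation=[[0,-0.06,0],[-0.01,-0.13,0],[-0.01,-0.2,0],[-0.02,-0.27,0],[-0.02,-0.34,0],[-0.02,-0.42,0],[-0.03,-0.5,0],[-0.03,-0.6,0],[-0.04,-0.71,0],[-0.05,-0.83,0],[-0.05,-0.96,0],[-0.06,-1.1,0]], twist=[[0,0,0],[0,0,0],[0,0,0],[0,0,0],[0,0,0],[0,0,0],[0,0,0],[0,0,0],[0,0,0],[0,0,0],[0,0,0],[0,0,0]])

```text
time_s: 9.48
eef_pos: [564.6, 106.2, 34.2]
tcp_rot: [[-0.053, 0.0, 0.999], [-0.999, 0.0, -0.053], [-0.0, -1.0, 0.0]]
wrist_force: [0.6, 2.0, -3.0]
grip_width: 17.7
```

step_arm(translation=[[-0.01,-0.15,0],[-0.02,-0.31,0],[-0.03,-0.47,0],[-0.04,-0.64,0],[-0.05,-0.81,0],[-0.05,-0.98,0],[-0.06,-1.15,0],[-0.07,-1.32,0],[-0.08,-1.49,0],[-0.09,-1.65,0],[-0.1,-1.79,0],[-0.11,-1.9,0]], twist=[[0,0,0],[0,0,0],[0,0,0],[0,0,0],[0,0,0],[0,0,0],[0,0,0],[0,0,0],[0,0,0],[0,0,0],[0,0,0],[0,0,0]])

```text
time_s: 10.48
eef_pos: [560.1, 30.0, 34.2]
tcp_rot: [[-0.053, -0.0, 0.999], [-0.999, -0.0, -0.053], [0.0, -1.0, -0.0]]
wrist_force: [0.0, 1.9, -2.5]
grip_width: 17.5
```

Run:
```python
from h import *
o=env.get_obs(); print(o['eef_pos'],o['grip_width'],o['wrist_force'])
for n in ('top','scene'):
    p,d=env.read_camera(n); cv2.imwrite(f'pics/{n}4.png',p[:,:,::-1])
p=cv2.imread('pics/top4.png')
a=cv2.resize(p[165:250,140:300],None,fx=5,fy=5,interpolation=cv2.INTER_CUBIC)
cv2.imwrite('pics/a4.png',a)
p=cv2.imread('pics/scene4.png')
cv2.imwrite('pics/b4.png',cv2.resize(p[130:250,170:330],None,fx=4.8,fy=4.8,interpolation=cv2.INTER_CUBIC))
```

```text
[560.13406752  30.00752097  34.17124936] 17.469254171071178 [ 0.00976673  1.85430666 -2.46050981]
```

View pics/a4.png

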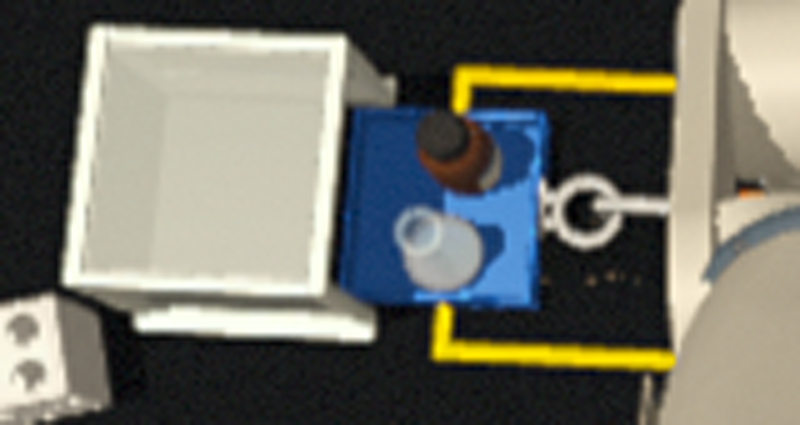

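View pics/b4.png

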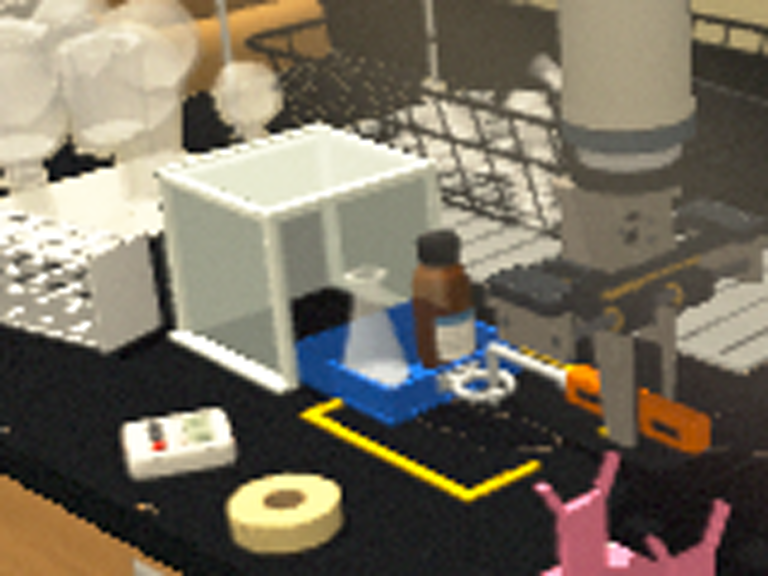

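step_arm(translation=[[-0.01,-0.12,0],[-0.02,-0.28,0],[-0.03,-0.45,0],[-0.04,-0.62,0],[-0.05,-0.8,0],[-0.06,-0.98,0],[-0.07,-1.16,0],[-0.08,-1.34,0],[-0.09,-1.52,0],[-0.1,-1.68,0],[-0.11,-1.82,0],[-0.12,-1.94,0]], twist=[[0,0,0],[0,0,0],[0,0,0],[0,0,0],[0,0,0],[0,0,0],[0,0,0],[0,0,0],[0,0,0],[0,0,0],[0,0,0],[0,0,0]])

```text
time_s: 11.58
eef_pos: [555.3, -47.6, 34.2]
tcp_rot: [[-0.053, -0.0, 0.999], [-0.999, 0.0, -0.053], [-0.0, -1.0, -0.0]]
wrist_force: [0.1, 1.5, -3.0]
grip_width: 17.7
```

```bash
cat > tr.py <<'E'
from h import *
import sys
n=sys.argv[1]
o=env.get_obs(); print(o['eef_pos'],o['grip_width'],o['wrist_force'])
I=env.camera_info('top')
p,d=env.read_camera('top'); p=p[:,:,::-1].copy(); cv2.imwrite(f'pics/top{n}.png',p)
hsv=cv2.cvtColor(p,cv2.COLOR_BGR2HSV); b=cv2.inRange(hsv,(95,120,50),(130,255,255)); b[:165]=0;b[250:]=0;b[:,:140]=0;b[:,310:]=0
v,u=np.nonzero(b); print('tray',cv2.minAreaRect(onz(I,u,v,28.)[:,:2].astype(np.float32)))
cv2.imwrite(f'pics/a{n}.png',cv2.resize(p[165:250,160:320],None,fx=5,fy=5,interpolation=cv2.INTER_CUBIC))
E
python3 tr.py 5
```

```text
[555.32218043 -47.56801461  34.17976854] 17.734751770531684 [ 0.0727533   1.47676299 -2.96104165]
tray ((567.2835083007812, 198.46383666992188), (125.76386260986328, 129.12994384765625), 87.14134979248047)
```

View pics/a5.png

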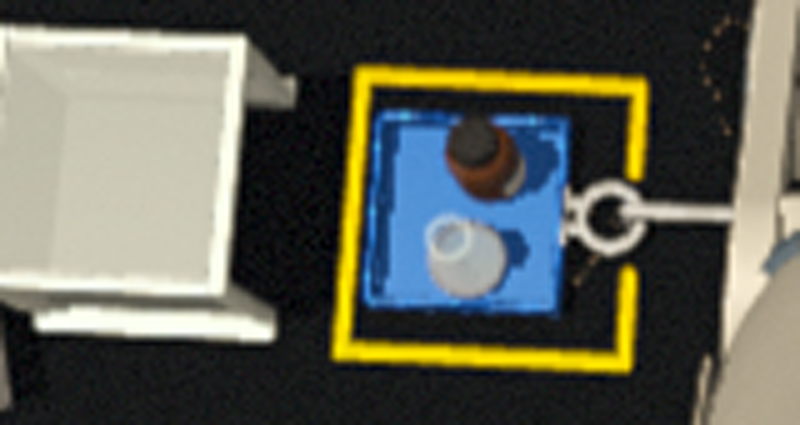

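step_arm(translation=[[0,-0.08,0],[-0.01,-0.17,0],[-0.01,-0.25,0],[-0.02,-0.31,0],[-0.02,-0.31,0],[-0.02,-0.31,0],[-0.02,-0.22,0],[-0.01,-0.13,0],[-0.01,-0.06,0],[0,-0.02,0],[0,-0.02,0],[0,-0.02,0]], twist=[[0,0,0],[0,0,0],[0,0,0],[0,0,0],[0,0,0],[0,0,0],[0,0,0],[0,0,0],[0,0,0],[0,0,0],[0,0,0],[0,0,0]])

```text
time_s: 12.63
eef_pos: [555.5, -47.4, 34.2]
tcp_rot: [[-0.052, 0.0, 0.999], [-0.999, -0.0, -0.052], [0.0, -1.0, 0.0]]
wrist_force: [-0.0, 0.6, -1.2]
grip_width: 17.7
```

```bash
python3 tr.py 6
python3 - <<'E'
from h import *
p,d=env.read_camera('scene');cv2.imwrite('pics/b6.png',cv2.resize(p[150:250,200:330,::-1],None,fx=6,fy=6,interpolation=cv2.INTER_CUBIC))
E
```

```text
[555.4508253  -47.44336739  34.18455422] 17.655624460998443 [-0.03739091  0.55368656 -1.17853894]
tray ((566.1539916992188, 186.65231323242188), (125.29191589355469, 129.29847717285156), 87.82014465332031)
```

View pics/a6.png

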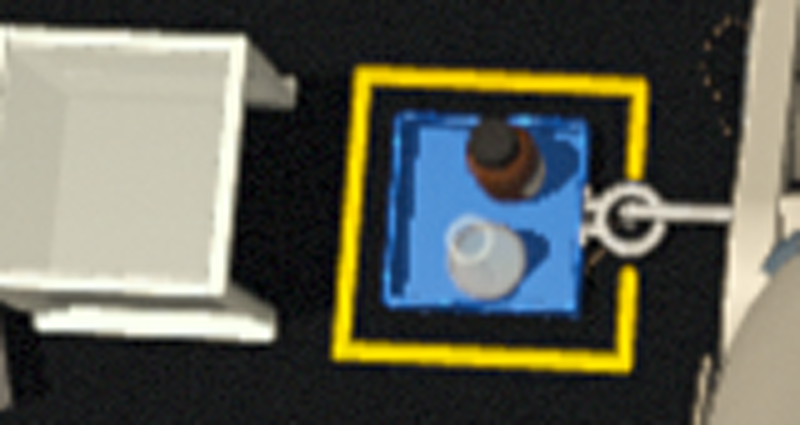

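View pics/b6.png

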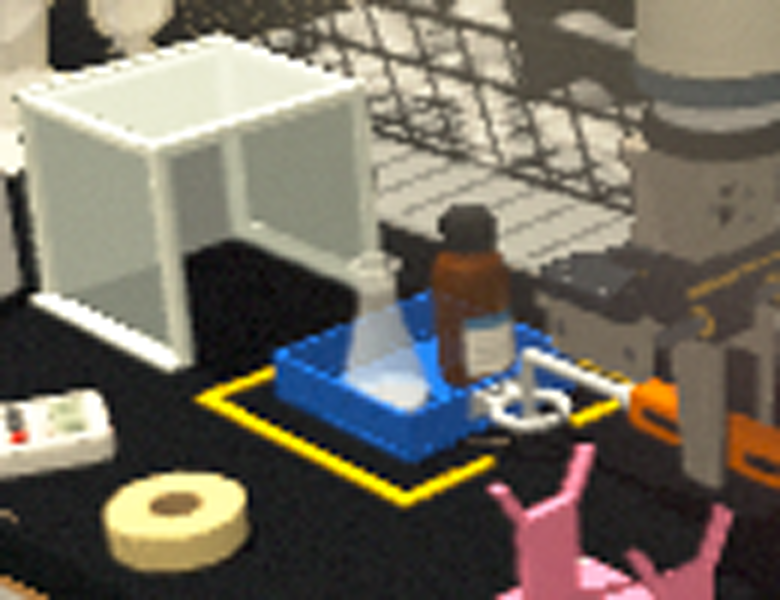

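The tray is centred in the outline, both vessels are standing, and the pin is free in the ring. I'll lift it straight out.

step_arm(translation=[[0,0,0.1],[0,0,0.25],[0,0,0.45],[0,0,0.65],[0,0,0.9],[0,0,1.3],[0,0,1.7],[0,0,2.1],[0,0,2.4],[0,0,2.47],[0,0,2.47]], twist=[[0,0,0],[0,0,0],[0,0,0],[0,0,0],[0,0,0],[0,0,0],[0,0,0],[0,0,0],[0,0,0],[0,0,0],[0,0,0]])

```text
time_s: 13.65
eef_pos: [556.1, -47.8, 134.3]
tcp_rot: [[-0.053, 0.002, 0.999], [-0.999, -0.0, -0.053], [0.0, -1.0, 0.002]]
wrist_force: [0.4, 0.1, -1.6]
grip_width: 18.0
```

```bash
python3 tr.py 7
python3 - <<'E'
from h import *
p,d=env.read_camera('scene');cv2.imwrite('pics/b7.png',cv2.resize(p[130:260,220:380,::-1],None,fx=5,fy=4.6,interpolation=cv2.INTER_CUBIC))
I=env.camera_info('wrist');p,d=env.read_camera('wrist');p=p[:,:,::-1].copy();cv2.imwrite('pics/w7.png',p)
W=pts(I,d);hsv=cv2.cvtColor(p,cv2.COLOR_BGR2HSV); o=cv2.inRange(hsv,(8,150,60),(20,255,255)); o[:,:290]=0;o[:,350:]=0;o[235:]=0
v,u=np.nonzero(o);Z=W[v,u];A=np.c_[Z[:,:2],np.ones(len(Z))];c=np.linalg.lstsq(A[v>140],Z[v>140,2],rcond=None)[0];print(len(Z),Z.mean(0),c)
print('front edge v',v.min())
E
```

```text
[556.11724087 -47.76806381 134.27560179] 17.975948222306783 [ 0.37119428  0.05745071 -1.63394436]
tray ((566.1539916992188, 186.65231323242188), (125.29191589355469, 129.29847717285156), 87.82014465332031)
4134 [556.92521152  -8.80293839 155.53920939] [ -0.42084046   1.45040405 402.72335759]
front edge v 140
```

View pics/a7.png

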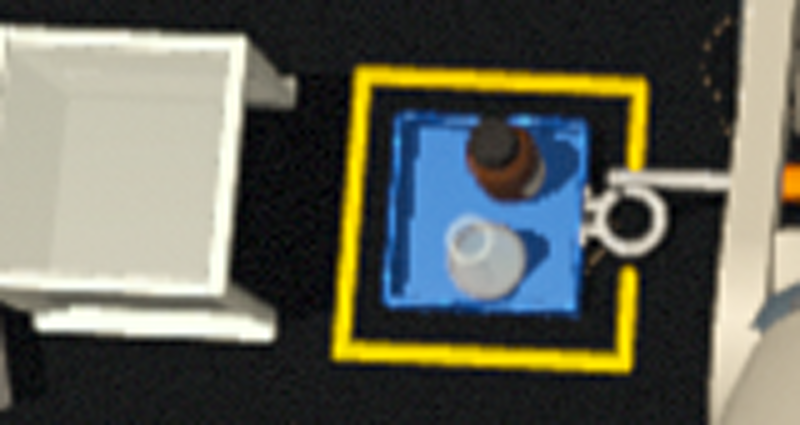

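View pics/b7.png

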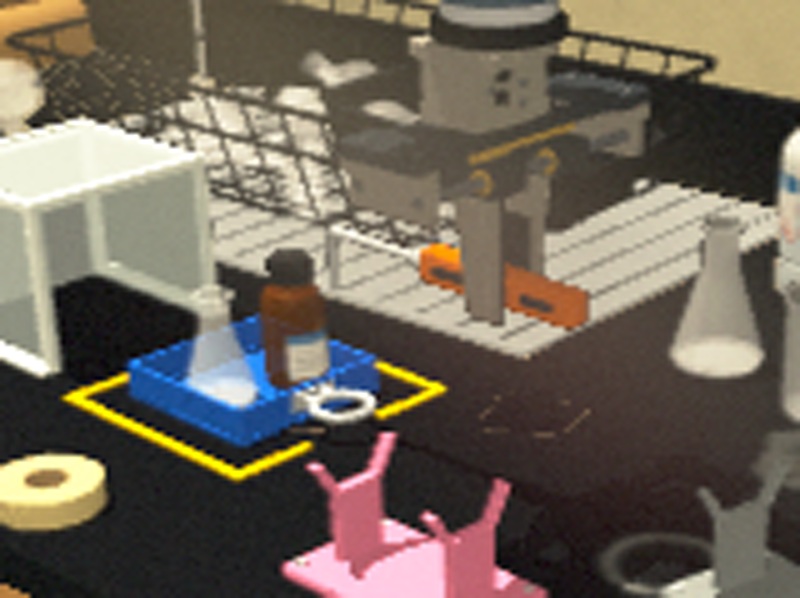

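View pics/w7.png

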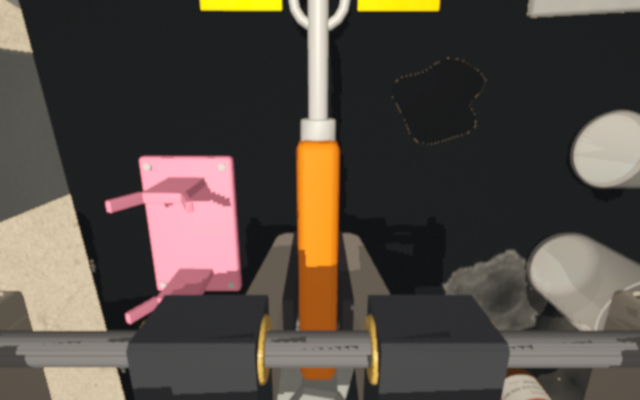

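The hook is clear and sits in the grip as before, with its handle front at v=140 in both wrist pictures. I'll send it back along the exact reverse offsets.

step_arm(translation=[[-0.03,-0.3,0],[-0.07,-0.8,0],[-0.13,-1.5,0],[-0.19,-2.2,0],[-0.25,-2.9,0],[-0.31,-3.6,0],[-0.37,-4.3,0],[-0.42,-4.9,0],[-0.45,-5.25,0],[-0.46,-5.39,0],[-0.46,-5.39,0],[-0.46,-5.39,0]], twist=[[0,0,0],[0,0,-0.2],[0,0,-0.4],[0,0,-0.6],[0,0,-0.9],[0,0,-1.2],[0,0,-1.5],[0,0,-1.7],[0,0,-1.82],[0,0,-1.82],[0,0,-1.82],[0,0,-1.82]])

```text
time_s: 14.8
eef_pos: [536.7, -262.7, 132.6]
tcp_rot: [[-0.241, -0.001, 0.971], [-0.971, 0.001, -0.241], [-0.001, -1.0, -0.001]]
wrist_force: [0.3, 1.0, -1.7]
grip_width: 18.1
```

step_arm(translation=[[0,0,0],[0,0,0],[0,0,-0.3],[0,0,-0.6],[0,0,-0.9],[0,0,-1.2],[0,0,-1.2],[0,0,-1.2]], twist=[[0,0,0],[0,0,0],[0,0,0],[0,0,0],[0,0,0],[0,0,0],[0,0,0],[0,0,0]])

```text
time_s: 15.47
eef_pos: [536.2, -262.8, 83.5]
tcp_rot: [[-0.241, -0.002, 0.971], [-0.971, 0.001, -0.241], [-0.001, -1.0, -0.003]]
wrist_force: [0.4, 0.1, -1.2]
grip_width: 17.2
```

Run:
```python
from h import *
p,d=env.read_camera('scene');cv2.imwrite('pics/b8.png',cv2.resize(p[190:290,320:420,::-1],None,fx=5.5,fy=5.5,interpolation=cv2.INTER_CUBIC))
```

```text
(no output)
```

View pics/b8.png

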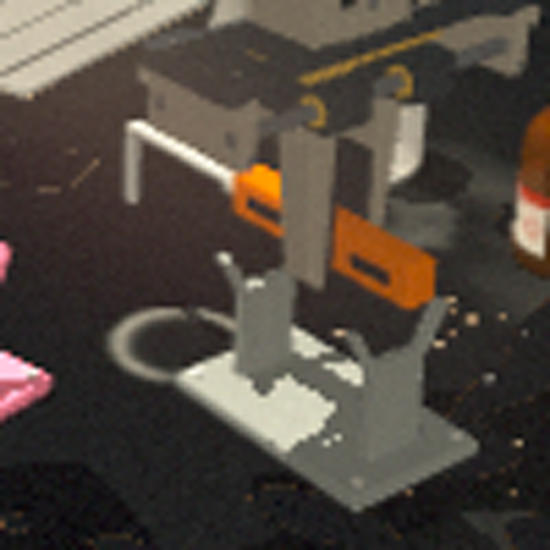

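The hook hangs level above both saddles with its tip down, so I'll lower it.

step_arm(translation=[[0,0,-0.2],[0,0,-0.4],[0,0,-0.55],[0,0,-0.67],[0,0,-0.75],[0,0,-0.79],[0,0,-0.79],[0,0,-0.79]], twist=[[0,0,0],[0,0,0],[0,0,0],[0,0,0],[0,0,0],[0,0,0],[0,0,0],[0,0,0]])

```text
time_s: 16.18
eef_pos: [537.2, -263.4, 53.4]
tcp_rot: [[-0.241, 0.0, 0.971], [-0.971, -0.0, -0.241], [0.0, -1.0, 0.0]]
wrist_force: [0.1, 0.2, -1.6]
grip_width: 17.8
```

step_arm(translation=[[0,0,-0.02],[0,0,-0.02],[0,0,-0.02],[0,0,-0.02]], twist=[[0,0,0],[0,0,0],[0,0,0],[0,0,0]])

```text
time_s: 16.52
eef_pos: [537.3, -263.4, 53.0]
tcp_rot: [[-0.241, 0.001, 0.971], [-0.971, -0.0, -0.241], [0.0, -1.0, 0.001]]
wrist_force: [-0.0, 1.3, 3.3]
grip_width: 17.7
```

step_arm(translation=[[0,0,0],[0,0,0],[0,0,0],[0,0,0],[0,0,0],[0,0,0],[0,0,0],[0,0,0],[0,0,0],[0,0,0],[0,0,0],[0,0,0]], twist=[[0,0,0],[0,0,0],[0,0,0],[0,0,0],[0,0,0],[0,0,0],[0,0,0],[0,0,0],[0,0,0],[0,0,0],[0,0,0],[0,0,0]], gripper=1.0)

```text
time_s: 17.52
eef_pos: [537.0, -263.3, 52.6]
tcp_rot: [[-0.241, -0.0, 0.971], [-0.971, -0.0, -0.241], [0.0, -1.0, -0.0]]
wrist_force: [-0.1, -0.1, -0.4]
grip_width: 91.9
```

step_arm(translation=[[0,0,0.0],[0,0,0.2],[0,0,0.6],[0,0,1.1],[0,0,1.7],[0,0,2.4],[0,0,3.0],[0,0,3.5],[0,0,3.8],[0,0,3.8],[0,0,3.8]], twist=[[0,0,0],[0,0,0],[0,0,0],[0,0,0],[0,0,0],[0,0,0],[0,0,0],[0,0,0],[0,0,0],[0,0,0],[0,0,0]])

```text
time_s: 18.43
eef_pos: [537.0, -263.3, 204.8]
tcp_rot: [[-0.241, 0.001, 0.971], [-0.971, -0.0, -0.241], [0.0, -1.0, 0.001]]
wrist_force: [0.2, -0.9, -1.1]
grip_width: 92.1
```

```bash
python3 tr.py 9
python3 - <<'E'
from h import *
p,d=env.read_camera('scene');cv2.imwrite('pics/b9.png',cv2.resize(p[130:290,200:440,::-1],None,fx=3.3,fy=3.3,interpolation=cv2.INTER_CUBIC))
I=env.camera_info('wrist');p,d=env.read_camera('wrist');p=p[:,:,::-1].copy();cv2.imwrite('pics/w9.png',p)
W=pts(I,d);hsv=cv2.cvtColor(p,cv2.COLOR_BGR2HSV); o=cv2.inRange(hsv,(8,150,60),(20,255,255)); o[:,:290]=0;o[:,350:]=0
v,u=np.nonzero(o);Z=W[v,u];print(np.median(Z[:,2]),cv2.minAreaRect(onz(I,u,v,84.)[:,:2].astype(np.float32)))
E
```

```text
[ 537.0458854  -263.30799224  204.76911483] 92.07760513922966 [ 0.24340402 -0.90068745 -1.13269648]
tray ((566.1576538085938, 186.7486572265625), (125.4847640991211, 129.29847717285156), 87.82014465332031)
84.16094414447909 ((538.014404296875, -263.1291809082031), (118.0864486694336, 19.013656616210938), 75.70218658447266)
```

View pics/b9.png

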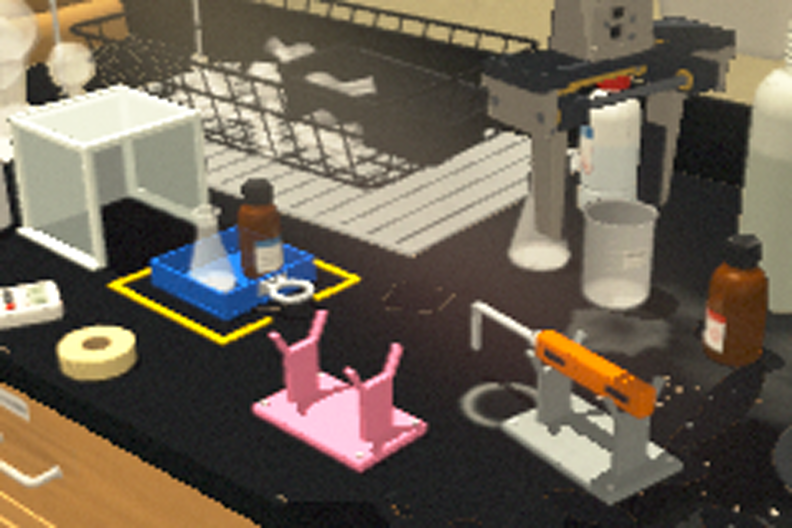

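View pics/w9.png

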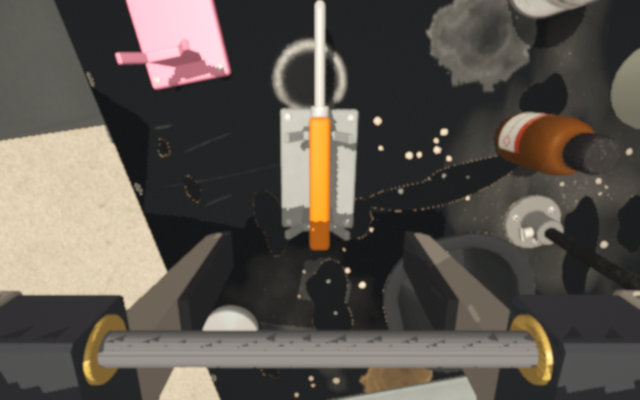

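The scene view shows the tray inside the outline with the flask and bottle standing. The hook lies in both saddles with its tip down, within 1 mm of where it started, and the gripper is clear.

```bash
python3 -c "
from workcell import env
print(env.hand_in())"
```

```text
the job is handed in; nothing more can be done
None
```

I pulled the tray out of the hood with the hook and into the yellow outline, put the hook back in its stand, and handed the job in. The last move ended at 18.4 s of the 61 s allowed.

- **Tray:** its measured centre is (566, 187) mm and the outline's is (568, 186) mm, so it stands about 20 mm or more inside all round. The ring points out through the gap. The flask and bottle are both standing. The tray did not move when the hook was lifted out.
- **Hook:** it lies in both saddles, tip down, within about 1 mm of where it started and at the same height (top at z = 84 mm). The gripper is open and about 150 mm above it.
- **Forces:** the wrist force never read above about 4 N. The end-of-move readings are the only ones I have.
- **Bystanders:** in the last pictures, nothing else in view looks moved.
- **Disagreement between cameras:** before lowering the tip, the top camera put it about 4–5 mm to one side of where the wrist camera and the arm's position did. The ring had room for that, and later pictures showed the pin inside it.

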